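# Lock the display nest's swing clamp past its lockout gate

## Robot

A 6-joint arm with a two-finger parallel gripper is mounted at the origin on the work surface. World frame = base frame: x ahead of the robot, y to its left, z up, the work surface at z = 0. Lengths are in mm, angles in rad, forces in N, time in s.
With the tool pointing down it reaches from about 350 to 975 mm from the base axis. Payload 7.1 kg.
Tool frame: the origin (TCP) lies on the front face of the gripper's body, between the roots of the fingers; the fingertips stand 80 mm ahead of it and the grasp point (between the pads) lies 61 mm ahead of it (env.tips_ahead is the distance from the TCP to the fingertips, in mm); z points along the fingers, y is the direction in which the jaws open and shut (so a half turn about z gives the same grasp; the last joint's range is limited). The gripper opens to 88 mm and grips with 3 to 60 N. Pads are 20 mm wide; open, the fingers measure 115 mm over their backs; the gripper's body (75 mm by 178 mm) begins 61 mm behind the grasp point.
Start: joints at [1.233, 0.423, 1.63, -0, 1.089, -0.019], TCP at [195.86, 593.502, 302.675] pointing down, gripper open.
Joint ranges: [-3, 3], [-0.9, 2.11], [0.09, 2.58], [-1.31, 4.45], [0.11, 2.69], [-2.54, 2.54]. Speed limits (rad/s): [2.39, 2.39, 3.01, 3.14, 3.14, 3.14].

## Interface

Orientations are given as a unit quaternion [x, y, z, w].
In Python, from station import env, set_gripper, viewer, workorder gives the robot as it stands. Calls block until the motion is done:
- env.reach(position, orientation): joint-space move of the TCP to a pose.
- env.move_l(position, rot=None, rate=150, f_stop=None): straight line of the TCP; rot=None keeps the orientation; rate is the mean speed in mm/s. With f_stop (N) it stops when the force on the tool has changed by that much, and returns True; else False.
- env.move_joints(angles): joint-space move.
- set_gripper(opening): finger opening in mm; the grip force is fixed at half the most; returns when the fingers have stopped.
- env.hold(seconds).
- env.ik(position, orientation): joint angles nearest the present ones, or None.
- env.read_state(): the state.
- viewer.camera(name): name is "scene" or "top"; returns the picture (420x560x3 uint8, blue, green, red); there is no depth.
- viewer.camera_params(name): a dict with "fx", "fy", "cx", "cy" (pixels), "dist" ([k1, k2, p1, p2, k3] as OpenCV has them; the pictures are not rectified), "pose" (4x4, takes a point from camera to world coordinates). Camera axes: x right, y up, looking along -z (the intrinsics and any distortion apply to the point x, -y, -z); pixel columns grow to the right and rows downward; lengths in mm; the calibration is good to about 2 mm. A picture is of the moment at which its call begins. camera_params takes no time and is no camera call.
A pose or a line that the arm cannot do raises env.IKError and nothing moves.
- workorder.sign_off(): hands the job in, once; it reports no verdict.
The state is a dict: "time_s": time; "qpos": joint angles; "dq": joint speeds; "tau": joint torques, N m; "tool_pos": TCP position; "orientation": TCP orientation; "force": force on the tool from outside, world axes, zero at the start; "wrist_torque": the same for the moment, N m; "width": finger opening in mm.
Only numpy, scipy, OpenCV 4.12 (cv2) and the standard library are available. Lean on these libraries where they do the work, as an engineer would, in place of code of your own. Each camera call takes 0.05 s, during which the arm holds its last target.

## Task

Clamp the black display that lies in its nest: on the lever with the orange collar, lift the lockout collar and keep it up while you swing the lever past the red gate block to its far stop, then let the collar drop fully home and let go. Leave the lever with the blue collar alone.

Things in the scene. Friction and masses are not known exactly. Their poses are not given: they have to be found in the camera images.
- clamp_station: Fixture to operate: fixed plate 325 x 210 x 12 mm, orange nest with a black display. Origin on the bench under the lever's vertical pivot, z up, +x to the nest's end; the lever points to -x. Lever bar top 36 mm high; upright post (dia 16, top 108) 120 mm from the pivot carries the collar. Red gate block, 22 wide, top 29 high, 147 mm from the pivot at -x. A similar fixture, empty, has a blue collar.
- clamp_collar_grip (a point): Centre of the orange collar's grip on its post, 120 mm from the pivot: upright sleeve, dia 32, from 42 to 80 mm above the bench when down, this point at 67. Slides up 28 mm at most, falls back by itself (2 to 4 N). Its tongue, below the grip, reaches 36 mm out from the axis away from the pivot and hits the gate unless the collar is 15 mm up or more; 20 is safe. Pinch from above, any yaw.
- clamp_lever (a joint): Angle of the orange-collared lever about its vertical pivot, rad: 0 at the open stop, 0.9 at the far (locked) stop, growing counter-clockwise from above. At q the lever points pi - 0.45 + q counter-clockwise from the fixture's +x. With the collar down the gate (at 0.45) blocks it from 0.33 to 0.57. Starts at 0 to 0.15, stays where left; about 1 N at the collar moves it.
- spare_lever (a joint): Angle of the other, blue-collared lever, rad, built alike; 0 at its open stop, where it starts and is to stay.

How it is judged (in metres and radians):
On the way, in this order (a step that is already met when the one before it is completed fails the run):
1. the orange collar is lifted clear of the gate (15 mm or more) while the lever is still on the open side (z of clamp_collar_grip in the frame of clamp_station above 0.082 m and value of joint clamp_lever below 0.33 rad), for 0.1 s.
2. the lever is over the gate with the collar held up (z of clamp_collar_grip in the frame of clamp_station above 0.08 m and value of joint clamp_lever between 0.38 and 0.57 rad).
3. the lever has reached its far stop (value of joint clamp_lever above 0.76 rad), for 0.1 s.
At the end, for the whole second after the job is handed in: The orange-collared lever rests at its far stop (0.76 rad or more of 0.9), its collar is back down (within 4 mm of fully down), and the blue-collared lever is still at its open stop (within 0.08 rad) (value of joint clamp_lever above 0.76 rad and z of clamp_collar_grip in the frame of clamp_station below 0.071 m and velocity of joint clamp_lever between -0.05 and 0.05 rad/s and value of joint spare_lever below 0.08 rad); the robot touches nothing.
It fails at once if the blue-collared lever is moved (more than 0.08 rad) (value of joint spare_lever above 0.08 rad).
It also fails if it takes over 38 s, if anything falls off the work surface, if the arm or the gripper's body presses on something with over 40 N, if the wrist force passes 120 N, or if a joint passes its speed limit or range.

## Working session

There is one attempt and no reset: what is moved stays moved. The work goes in short steps, each a Python script; the robot and the scene stay as the last script left them, time stands still between calls to the robot, and variables do not carry over. Pictures are saved under pics/ and viewed, and the job is handed in when it is done.

```bash
mkdir -p pics; ls
python3 - <<'E'
from station import env, set_gripper, viewer, workorder
import cv2
for n in ("scene","top"):
    cv2.imwrite(f"pics/{n}0.png",viewer.camera(n)); p=viewer.camera_params(n); print(n,p)
s=env.read_state();print(s["time_s"],s["tool_pos"],s["orientation"],s["width"])
E
```

```text
pics
scene {'fx': 418.5316526923576, 'fy': 418.5316526923576, 'cx': 280.7880998188265, 'cy': 207.02967824891755, 'dist': array([-0.12822355,  0.        ,  0.        ,  0.        ,  0.        ]), 'pose': array([[ 4.11016712e-01, -7.84253016e-01,  4.64771417e-01,
         9.18895522e+02],
       [ 9.11626745e-01,  3.54367157e-01, -2.08232072e-01,
        -1.62180303e+02],
       [-1.39309546e-03,  5.09284916e-01,  8.60596848e-01,
         7.42132349e+02],
       [ 0.00000000e+00,  0.00000000e+00,  0.00000000e+00,
         1.00000000e+00]])}
top {'fx': 380.65799929919604, 'fy': 380.65799929919604, 'cx': 273.7817866586847, 'cy': 203.26981529304962, 'dist': array([-0.01475152,  0.        ,  0.        ,  0.        ,  0.        ]), 'pose': array([[-1.45548752e-02,  9.91289130e-01, -1.30896967e-01,
         4.70577250e+02],
       [-9.99891180e-01, -1.47444469e-02, -4.79145280e-04,
         1.01796304e+01],
       [-2.40497489e-03,  1.30875749e-01,  9.91395862e-01,
         7.46805034e+02],
       [ 0.00000000e+00,  0.00000000e+00,  0.00000000e+00,
         1.00000000e+00]])}
0.1 [195.74603813 593.13305019 301.98227753] [ 1.58740005e-01  9.87320163e-01 -7.00115903e-04 -1.26989811e-04] 87.83694108543756
```

View pics/scene0.png

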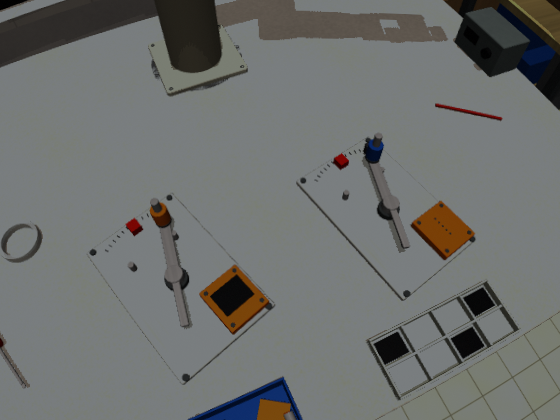

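View pics/top0.png

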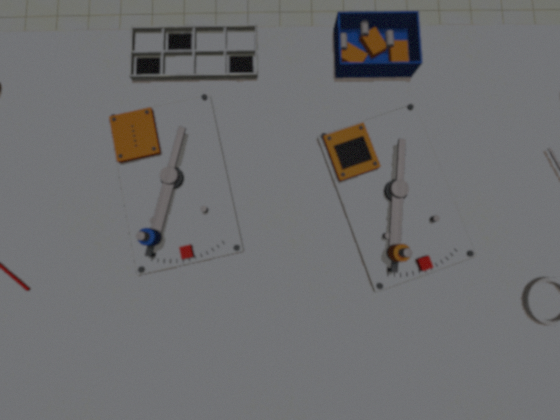

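The scene view shows the orange collar at about (161,215), the gate at (134,226) and the pivot at (175,275). The top view shows the collar at (400,253), the gate at (425,263) and the pivot at (399,188). The blue fixture is well apart. I'll zoom in and build masks.

```bash
cat > h.py <<'E'
import numpy as np, cv2, json
from station import env,set_gripper,viewer,workorder
P={n:viewer.camera_params(n) for n in("scene","top")}
def ray(n,px):
    p=P[n];K=np.array([[p["fx"],0,p["cx"]],[0,p["fy"],p["cy"]],[0,0,1]])
    u=cv2.undistortPoints(np.array([[px]],float),K,np.array(p["dist"]))[0,0]
    T=np.array(p["pose"]);d=T[:3,:3]@np.array([u[0],-u[1],-1]);return T[:3,3],d/np.linalg.norm(d)
def plane(n,px,z):
    o,d=ray(n,px);return o+d*(z-o[2])/d[2]
def tri(a,b):
    (o1,d1),(o2,d2)=ray("scene",a),ray("top",b)
    s,t=np.linalg.lstsq(np.c_[d1,-d2],o2-o1,rcond=None)[0]
    x,y=o1+s*d1,o2+t*d2;return (x+y)/2,np.linalg.norm(x-y)
def project(n,X):
    p=P[n];K=np.array([[p["fx"],0,p["cx"]],[0,p["fy"],p["cy"]],[0,0,1]]);T=np.array(p["pose"])
    c=T[:3,:3].T@(np.array(X,float)-T[:3,3]);c=np.array([[c[0],-c[1],-c[2]]])
    return cv2.projectPoints(c,np.zeros(3),np.zeros(3),K,np.array(p["dist"]))[0][0,0]
E
python3 - <<'E'
import cv2,numpy as np
for n,(x,y) in dict(scene=(75,180),top=(310,95)).items():
    im=cv2.imread(f"pics/{n}0.png");w=210 if n=="scene" else 180;h=w
    c=im[y:y+h,x:x+w];f=600/w
    cv2.imwrite(f"pics/{n}0z.png",cv2.resize(cv2.convertScaleAbs(c,alpha=1.5),(600,600),interpolation=cv2.INTER_CUBIC))
    hsv=cv2.cvtColor(im,cv2.COLOR_BGR2HSV)
    for nm,lo,hi in(("orange",(8,150,60),(20,255,255)),("red",(0,180,80),(5,255,255))):
        k,l,s,ce=cv2.connectedComponentsWithStats(cv2.inRange(hsv,lo,hi))
        print(n,nm,[(s[i].tolist(),ce[i].round(1).tolist()) for i in range(1,k) if s[i,4]>30])
E
```

```text
scene orange [([412, 201, 63, 57, 1738], [443.5, 228.6]), ([150, 203, 17, 22, 146], [158.5, 212.6]), ([200, 265, 69, 69, 1463], [234.9, 300.4]), ([257, 399, 34, 21, 546], [272.2, 409.9])]
scene red [([436, 104, 66, 15, 105], [468.4, 111.0]), ([334, 154, 15, 11, 91], [341.2, 159.1]), ([126, 219, 14, 13, 106], [132.5, 224.9])]
top orange [([362, 27, 24, 28, 377], [374.1, 41.7]), ([390, 41, 18, 20, 315], [398.8, 51.1]), ([342, 44, 25, 17, 275], [352.7, 54.0]), ([110, 109, 50, 53, 1923], [134.5, 134.9]), ([324, 124, 55, 56, 1175], [349.9, 151.4]), ([393, 245, 14, 16, 132], [398.1, 252.4])]
top red [([181, 246, 12, 12, 96], [186.4, 251.5]), ([419, 257, 12, 12, 107], [424.5, 262.6]), ([0, 265, 28, 24, 48], [13.2, 276.4])]
```

View pics/scene0z.png

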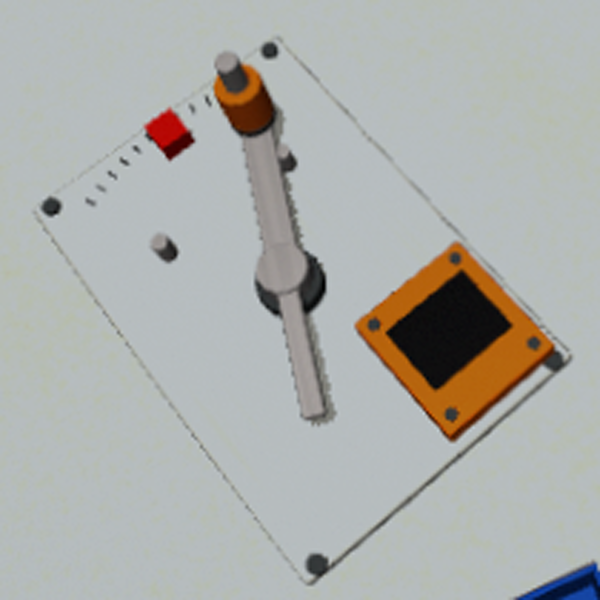

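View pics/top0z.png

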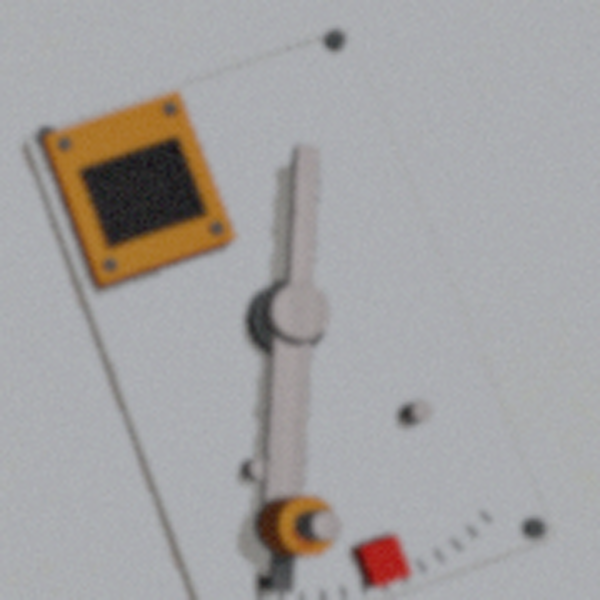

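Both zooms show the same parts, so I'll triangulate the post top, collar top, pivot hub, gate and plate screws.

Run:
```python
from h import *
S=lambda x,y:(75+(x+.5)/600*210-.5,180+(y+.5)/600*210-.5)
T=lambda x,y:(310+(x+.5)*.3-.5,95+(y+.5)*.3-.5)
np.set_printoptions(precision=1,suppress=True)
pts=dict(posttop=(S(228,60),T(325,526)),collartop=(S(239,86),T(304,526)),pivot=(S(282,268),T(300,313)),gate=(S(169,126),T(383,559)),
 sc1=(S(51,206),T(534,528)),sc2=(S(317,564),T(334,40)),display=(S(449,329),T(144,192)))
R={}
for k,(a,b) in pts.items():
    X,e=tri(a,b);R[k]=X;print(k,X,"gap %.1f"%e)
for k,z in(("posttop",108),("collartop",80),("gate",29)):
    print(k,plane("scene",pts[k][0],z),plane("top",pts[k][1],z))
p=R["pivot"];
for k in("posttop","collartop","gate"):
    d=(R[k]-p)[:2];print(k,np.hypot(*d),np.arctan2(d[1],d[0]))
d=(R["sc2"]-R["sc1"])[:2];print("fixture yaw",np.arctan2(d[1],d[0]),np.hypot(*d))
d=(p-R["gate"])[:2];print("yaw from gate",np.arctan2(d[1],d[0]))
```

```text
posttop [ 469.1 -210.9  105.9] gap 0.7
collartop [ 469.  -211.5   73.5] gap 0.3
pivot [ 588.  -225.9   42.6] gap 0.5
gate [ 450.  -268.9   29.7] gap 0.4
sc1 [ 465.7 -364.    12.5] gap 0.3
sc2 [ 760.4 -267.    11.6] gap 0.4
display [ 662.8 -143.6   29.3] gap 1.0
posttop [ 470.7 -210.4  108. ] [ 469.  -210.5  108. ]
collartop [ 473.3 -211.2   80. ] [ 469.1 -209.2   80. ]
gate [ 449.6 -268.8   29. ] [ 449.9 -269.3   29. ]
posttop 119.84228087768628 3.01593801481439
collartop 119.84926679895256 3.021230965334263
gate 144.51428964167863 -2.8397562174900854
fixture yaw 0.3180211247558233 310.31865937513726
yaw from gate 0.30183643609970773
```

Every check agrees: post height 106, radius 119.8, fixture yaw about 0.31 and q about 0.01. Next I'll check IK over the whole arc before moving.

```bash
cat >> h.py <<'E'
from scipy.spatial.transform import Rotation as Ro
piv=np.array([588.0,-225.9]); YAW=0.312; R0=119.8; Q0=3.017-(YAW+np.pi-.45)
def pose(q,zg,flip):
    a=YAW+np.pi-.45+q
    p=[*(piv+R0*np.array([np.cos(a),np.sin(a)])),zg+61]
    y=np.array([-np.sin(a),np.cos(a),0])*flip; z=np.array([0,0,-1.]);x=np.cross(y,z)
    return np.array(p),Ro.from_matrix(np.c_[x,y,z]).as_quat()
E
python3 - <<'E'
from h import *
np.set_printoptions(precision=2,suppress=True)
print(Q0)
for f in(1,-1):
  for q,z in((Q0,200),(Q0,67),(Q0,89),(.45,89),(.88,89),(.88,67),(.88,200)):
    print(f,q,z,env.ik(*pose(q,z,f)))
E
```

```text
0.013407346410207133
1 0.013407346410207133 200 [-0.45  0.32  1.91 -0.    0.92  1.25]
1 0.013407346410207133 67 [-0.45  0.54  1.97 -0.    0.63  1.25]
1 0.013407346410207133 89 [-0.45  0.5   1.96 -0.    0.68  1.25]
1 0.45 89 [-0.53  0.53  1.9  -0.    0.71  0.73]
1 0.88 89 [-0.57  0.58  1.8  -0.    0.76  0.26]
1 0.88 67 [-0.57  0.61  1.81 -0.    0.72  0.26]
1 0.88 200 [-0.57  0.42  1.75 -0.    0.97  0.26]
-1 0.013407346410207133 200 [-0.45  0.32  1.91 -0.    0.92 -1.89]
-1 0.013407346410207133 67 [-0.45  0.54  1.97 -0.    0.63 -1.89]
-1 0.013407346410207133 89 [-0.45  0.5   1.96 -0.    0.68 -1.89]
-1 0.45 89 [-0.53  0.53  1.9  -0.    0.71 -2.41]
-1 0.88 89 None
-1 0.88 67 None
-1 0.88 200 None
```

Run:
```python
from h import *
np.set_printoptions(precision=1,suppress=True)
env.reach(*pose(Q0,200,1))
print(env.move_l(pose(Q0,67,1)[0],rate=100,f_stop=15))
s=env.read_state();print(s["time_s"],s["tool_pos"],s["force"])
set_gripper(25)
s=env.read_state();print(s["time_s"],s["width"],s["tool_pos"],s["force"])
cv2.imwrite("pics/grip.png",viewer.camera("scene"))
```

```text
False
4.5667 [ 469.5 -211.2  128.5] [-0.1  0.8  0. ]
5.4667 31.394184017240207 [ 469.1 -211.   128. ] [-0.6 -0.2 -0.2]
```

View pics/grip.png

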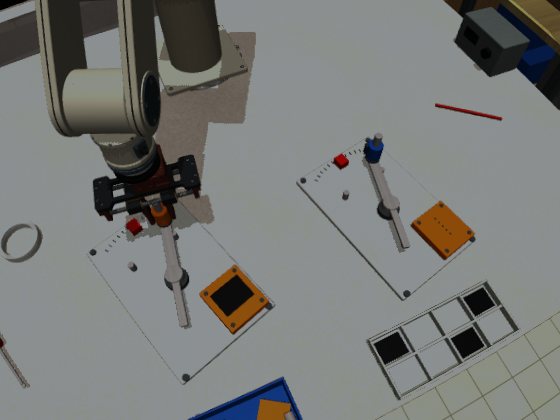

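The gripper holds the orange collar at about (161,213). The width reads 31.4, against the 32 mm collar diameter. Now lift.

Run:
```python
from h import *
np.set_printoptions(precision=1,suppress=True)
print(env.move_l(pose(Q0,90,1)[0],rate=40,f_stop=25)); env.hold(.3)
s=env.read_state();print(s["time_s"],s["width"],s["tool_pos"],s["force"])
cv2.imwrite("pics/lift.png",cv2.resize(viewer.camera("scene")[130:340,75:285],(600,600),interpolation=cv2.INTER_CUBIC))
```

```text
False
6.5417 31.346413899035046 [ 469.1 -211.   150.8] [ 0.2 -1.4 -2.7]
```

View pics/lift.png

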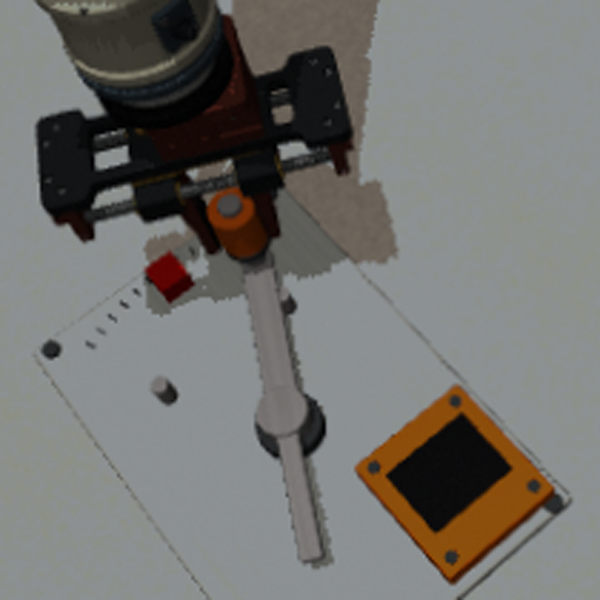

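The collar is up, with its top near the post top at zoom pixel (232,205). The vertical load of 2.7 N matches the collar's weight. Now swing.

Run:
```python
from h import *
np.set_printoptions(precision=1,suppress=True)
for q in np.linspace(Q0,.885,9)[1:]:
    p,r=pose(q,90,1)
    st=env.move_l(p,r,rate=45,f_stop=30)
    s=env.read_state();print("%.2f"%q,st,"%.1f"%s["time_s"],s["tool_pos"],s["force"],"%.1f"%s["width"])
    if st: break
env.hold(.3)
cv2.imwrite("pics/swing.png",cv2.resize(viewer.camera("scene")[130:340,55:265],(600,600),interpolation=cv2.INTER_CUBIC))
```

```text
0.12 False 7.0 [ 468.1 -224.   150.9] [ 0.2 -0.6 -3.2] 31.8
0.23 False 7.5 [ 468.6 -236.9  150.9] [-1.1 -1.5 -2.7] 31.1
0.34 False 7.9 [ 470.4 -249.8  150.9] [-2.  -1.5 -1.5] 31.4
0.45 False 8.4 [ 473.7 -262.4  150.9] [-2.3 -1.7 -2.8] 31.8
0.56 False 8.8 [ 478.4 -274.7  150.9] [-4.  -4.5 -2.2] 31.7
0.67 False 9.2 [ 484.3 -286.5  150.9] [-4.2 -4.7 -1.9] 31.5
0.78 False 9.7 [ 491.6 -297.5  151. ] [-4.9 -4.5 -2.5] 31.5
0.89 False 10.1 [ 500.  -307.7  151. ] [-4.1 -6.5 -2.8] 31.2
```

View pics/swing.png

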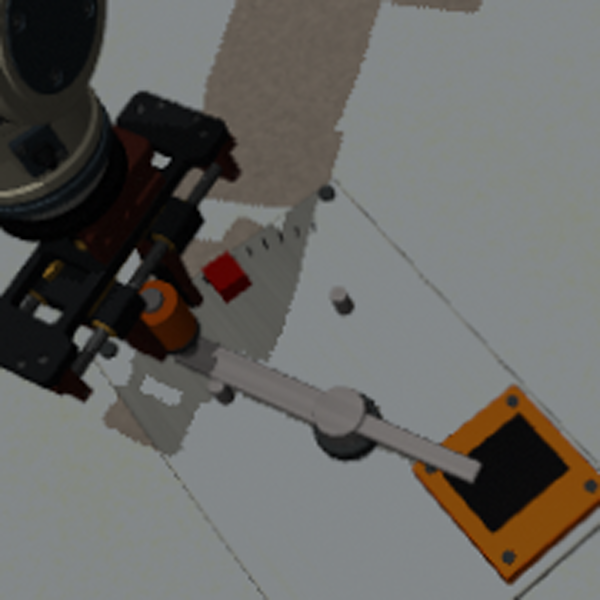

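The lever is past the gate (230,275), near its far peg at (222,393), with the other end over the display. The gripper is still holding the collar up. Next: lower, release, retreat and look.

Run:
```python
from h import *
np.set_printoptions(precision=1,suppress=True)
p,r=pose(.885,68,1)
print(env.move_l(p,r,rate=40,f_stop=20))
s=env.read_state();print(s["time_s"],s["tool_pos"],s["force"])
set_gripper(88); env.hold(.3)
s=env.read_state();print(s["time_s"],s["width"],s["force"])
env.move_l(pose(.885,200,1)[0],rate=80)
j=np.array(env.read_state()["qpos"]); j[0]=-1.3; env.move_joints(list(j))
s=env.read_state();print(s["time_s"],s["tool_pos"],s["force"])
for n in("scene","top"):
    im=viewer.camera(n);cv2.imwrite(f"pics/{n}E.png",im)
    x,y,w=(75,180,210) if n=="scene" else (310,95,180)
    cv2.imwrite(f"pics/{n}Ez.png",cv2.resize(cv2.convertScaleAbs(im[y:y+w,x:x+w],alpha=1.5),(600,600),interpolation=cv2.INTER_CUBIC))
```

```text
False
11.175 [ 499.9 -307.6  128.9] [-4.3 -6.2 -1.4]
12.4583 88.0041409804634 [-0.5 -0.   0.3]
15.8 [ 169.3 -561.7  260.5] [ 0.8  1.4 -0.5]
```

View pics/sceneEz.png

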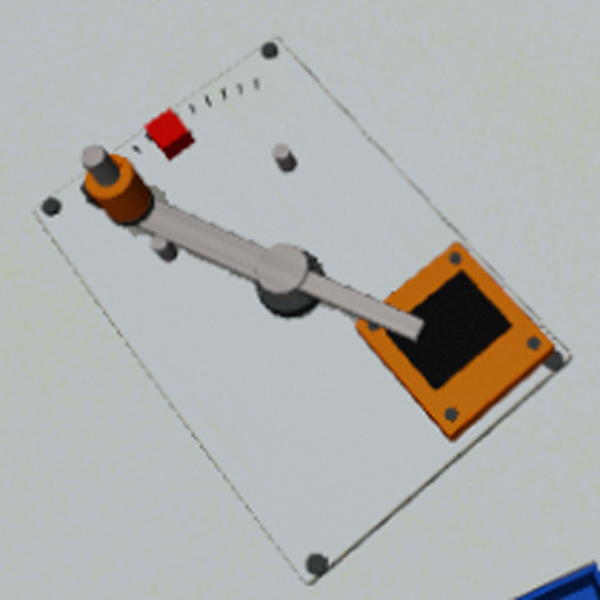

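View pics/topEz.png

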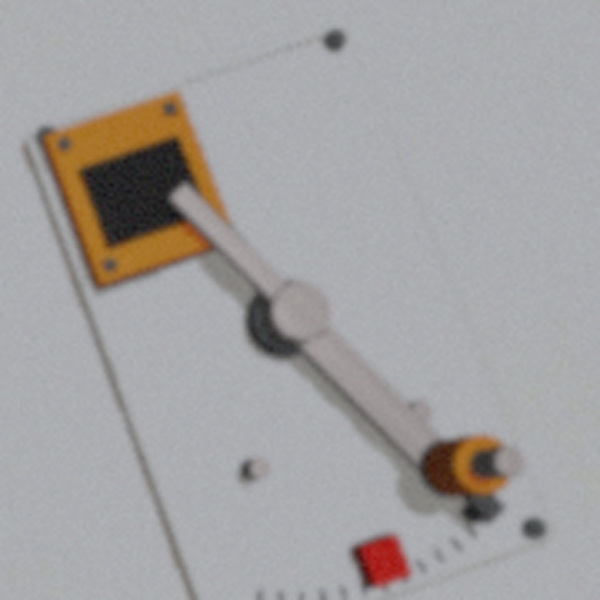

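View pics/sceneE.png

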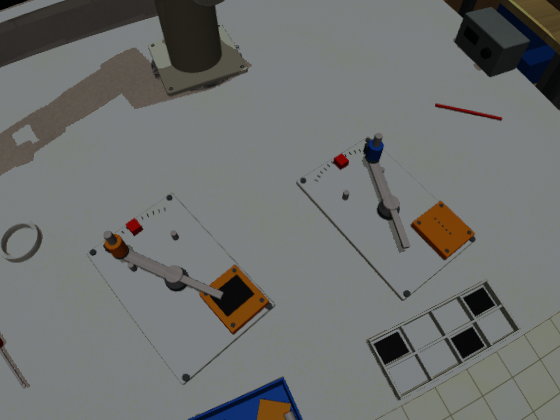

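The lever rests at the far peg with its tip over the display, the arm is clear, and the blue lever at (373,150) is unchanged. I'll measure before signing off.

Run:
```python
from h import *
S=lambda x,y:(75+(x+.5)/600*210-.5,180+(y+.5)/600*210-.5)
T=lambda x,y:(310+(x+.5)*.3-.5,95+(y+.5)*.3-.5)
for nm,a,b in(("post",S(97,155),T(509,461)),("collartop",S(107,177),T(483,464))):
    X,e=tri(a,b);d=X[:2]-piv;q=np.arctan2(d[1],d[0])%(2*np.pi)-(YAW+np.pi-.45)
    print(nm,X.round(1),round(e,1),"r %.1f q %.3f"%(np.hypot(*d),q))
a=cv2.imread("pics/scene0.png");b=cv2.imread("pics/sceneE.png")
for n in("0","E"):
  for v in("scene","top"):
    h=cv2.cvtColor(cv2.imread(f"pics/{v}{n}.png"),cv2.COLOR_BGR2HSV)
    k,l,s,c=cv2.connectedComponentsWithStats(cv2.inRange(h,(105,150,50),(125,255,255)))
    print(n,v,"blue",[c[i].round(1).tolist() for i in range(1,k) if 60<s[i,4]<500])
    k,l,s,c=cv2.connectedComponentsWithStats(cv2.inRange(h,(8,150,60),(20,255,255)))
    print("  collar",[(s[i].tolist()) for i in range(1,k) if 60<s[i,4]<250])
```

```text
post [ 500.5 -305.2  105.6] 2.7 r 118.1 q 0.874
collartop [ 500.  -307.8   75.7] 0.6 r 120.2 q 0.887
0 scene blue [[538.2, 54.6], [375.2, 145.8], [255.2, 400.1]]
  collar [[150, 203, 17, 22, 146]]
0 top blue [[348.4, 35.5], [409.7, 36.1], [400.8, 33.2], [377.5, 60.0], [149.5, 236.7]]
  collar [[393, 245, 14, 16, 132]]
E scene blue [[538.3, 54.6], [375.1, 145.8], [255.1, 400.1]]
  collar [[105, 234, 17, 23, 162]]
E top blue [[400.7, 33.0], [149.8, 236.6]]
  collar [[445, 227, 16, 16, 140]]
```

Run:
```python
from h import *
workorder.sign_off();print(env.read_state()["time_s"])
```

```text
the job is handed in; nothing more can be done
the job is handed in; nothing more can be done
```

The display is clamped and the job is handed in; sign-off reported no verdict. I gripped the orange collar, lifted it about 23 mm and swung the lever over the gate to its far stop. Then I lowered the collar to within about 1 mm of home, released it and moved the arm clear. The robot's clock read 15.8 s once the arm was clear, and I handed in shortly after (limit 38 s).

**Last checks:**
- **Lever angle:** two-view measurement gives 0.87 to 0.89 rad, against the 0.76 needed and a stop at 0.9.
- **Blue lever:** its collar has not moved; it stays within 0.3 px in both views.
- **Forces:** no reading during the job exceeded about 8 N, and no move stopped on force.

**Disagreements:**
- **Collar top:** it measured 75.7 mm, against 73.5 mm by the same method before the job and 80 mm in the text. The ring centres were picked by eye and are only good to a few mm, so this does not prove the collar is within 4 mm of fully down. The stronger evidence is that I let go only about 1 mm above home and the pictures show it resting low.
- **Final post top:** the two camera rays missed each other by 2.7 mm, compared with 1 mm or less for the earlier points.

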